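# Tap the flux bottle to the middle of the scale pan

## Robot

A 7-joint arm with a two-finger parallel gripper is mounted at the origin on a cart in front of the work surface, level with it; the furniture and walls round the work are solid. World frame = base frame: x ahead of the robot, y to its left, z up, the work surface at z = 0. Lengths are in m, angles in rad, forces in N, time in s.
With the tool pointing down it reaches from about 0.4 to 0.85 m from the base axis. Payload 4.4 kg.
Tool frame: the origin (TCP) lies at the very end of the fingers, on their centre line; the grasp point (between the pads) lies 19 mm behind it; z points along the fingers, y is the direction in which the jaws open and shut (so a half turn about z gives the same grasp; the last joint's range is limited). The gripper opens to 94 mm and grips with 3 to 60 N. Pads are 16 mm wide; open, the fingers measure 119 mm over their backs; the gripper's body (75 mm by 177 mm) begins 78 mm behind the grasp point.
Start: joints at [-1.41, 0.628, 0.038, 1.517, -0.027, 0.996, -0.02], TCP at [0.146, 0.633, 0.205] pointing down, gripper open.
Joint ranges: [-3.06, 3.06], [-0.37, 2.12], [-1.25, 1.32], [0.18, 2.47], [-1.1, 4.24], [0.23, 1.98], [-2.94, 2.94]. Speed limits (rad/s): [2.57, 2.57, 3.14, 3.14, 3.14, 3.14, 3.14].

## Interface

Orientations are given as a rotation vector (axis times angle).
In Python, from plant import manip gives the robot as it stands.
- The arm moves only by the tool carry_out, never from a script. Its argument "increments" is a list of rows, each a list of 3 entries, a list of its own where there are three numbers: the closure, from 0 (fully open) to 1 (shut), then the shift along the world's x, y, z in units of 50 mm (1.0 is 50 mm), then the turn, a rotation vector about the world's x, y, z in units of 5 degrees (1.0 is 5 degrees). In form: [[grip, [tx, ty, tz], [wx, wy, wz]], ...]. A call has 1 to 20 rows; each row shifts and turns the commanded pose from where the row before left it; what a row does not reach is not made up. A row lasts 1/10 s, in which the tool goes at most 50 mm and 8.59 degrees, less where a joint would pass 70% of its speed; a pose out of reach is approached as far as the arm can. A call is refused whole if a number of a shift passes 1 or a number of a turn 1, either way. A call with a gripper value outside its range is refused whole. The fingers move at their own pace and stop on an object; "newtons" is the grip in N (left out, the last holds). Time passes only in rows, so rows that do not move let the fingers close. It gives the time, the measured TCP pose, the force and the opening at its end, in the units of the state.
- manip.observe(): the state, without advancing time (a new reading comes with each control period).
- manip.camera(name): name is "scene" or "top" or "wrist"; returns a dict with "color" (420x560x3 uint8, blue, green, red), "fov_y" (degrees; the focal length in pixels is half the picture's height over the tangent of half this angle, whatever the lens; pixels are square), "cx", "cy" (the principal point, pixels), "origin" and "orientation" of the camera in the world. Camera axes: x right, y down, z forward; pixel columns grow to the right and rows downward; lengths in m; the calibration is good to about 2 mm. A picture is of the moment at which its call begins. There is no depth.
- manip.job_done(): hands the job in, once; it reports no verdict.
The state is a dict: "time_s": time; "joint_positions": joint angles; "dq": joint speeds; "tau": joint torques, N m; "tcp_pos": TCP position; "eef_rot": TCP orientation; "force": force on the tool from outside, world axes, zero at the start; "moment": the same for the moment, N m; "opening": finger opening in m.
Only numpy, scipy, OpenCV 4.12 (cv2) and the standard library are available. Lean on these libraries where they do the work, as an engineer would, in place of code of your own. Each camera call takes 0.05 s, during which the arm holds its last target. There are 200 camera calls.

## Task

The flux bottle was set down hanging over the edge of the scale's small round pan, where the scale cannot weigh it truly. With light taps of the fingers, push it to the middle of the pan until its whole foot stands inside the ring marked there, then leave it standing free. Be gentle: do not grip, lift or tip the bottle, do not knock it off the pan, and leave the other things where they are.

Things in the scene. Friction and masses are not known exactly. Their poses are not given: they have to be found in the camera images.
- pan: round steel weighing pan, fixed on the stem of the scale; 64 mm across, 6 mm thick; origin at the centre of its underside, on its axis, z up; its flat top is 6 mm above the origin, 50 mm above the table. A thin dark ring, 47 mm in diameter, is marked round the centre of its top. Its yaw means nothing.
- scale: bench scale that carries the pan on a short stem at its middle: flat grey housing with a small display at its front edge, 110 mm deep (x), 130 mm wide (y); housing top 28 mm above the table, stem 36 mm across or less; fixed to the table. Origin under its centre at table height, directly below the pan's centre; -x is its display edge.
- flux_bottle: light brown bottle with a white cap, upright on the pan but off its centre, hanging over the edge; 55 g or so; body 35 mm across from the foot to about 40 mm height, 68 mm tall in all, cap 22 mm across and fixed; origin at the centre of its underside, z up its axis. It slides on the pan when pushed near its foot and topples easily when pushed high up. It slides with well under 1 N and stops when the push stops.
- capacitor_3: bystander, loose: grey-blue upright can capacitor, 18 mm across, 34 mm tall, on the table close to the scale's right side; origin at its underside
- battery_9v: bystander, loose: 9 V block battery lying on the table by the scale's left side, 27 x 47 x 18 mm; origin at its underside
- heatsink: bystander, loose: black finned heat sink on the table by the scale's left side, 30 x 40 x 22 mm; origin at its underside
- multimeter: bystander, loose: multimeter lying at the left of the table, 150 x 69 x 45 mm; origin at its underside
- tape_roll: bystander, loose: roll of insulating tape lying at the left of the table, 64 mm across, 19 mm tall; origin at its underside
- solder_reel: bystander, loose: reel of solder standing behind the scale, 46 mm tall, about 60 mm across; origin at its underside
- transformer: bystander, loose: small mains transformer behind and to the right of the scale, 42 x 60 x 36 mm; origin at its underside
There are look-alikes about, which are no part of the job. What is shaped like the flux_bottle but blue is not meant.

How it is judged:
At the end, for the whole second after the job is handed in: The bottle stands upright (within 0.06 rad) and at rest on the pan, its axis within 6 mm of the pan's centre (horizontal distance between flux_bottle and pan below 0.006 m and angle between flux_bottle's own z axis and vertical below 0.06 rad and z of flux_bottle in the frame of pan between 0.004 and 0.008 m and linear speed of flux_bottle below 0.01 m/s); the robot touches nothing.
It fails at once if the bottle is lifted off the pan (more than 10 mm) (z of flux_bottle in the frame of pan above 0.016 m).
It fails at once if the bottle is knocked off the pan (z of flux_bottle in the frame of pan below -0.004 m).
It fails at once if the bottle is tipped by more than 0.35 rad (angle between flux_bottle's own z axis and vertical above 0.35 rad).
It fails at once if the bottle is gripped or pushed hard (more than 8 N from the fingers) (contact force between the fingers and flux_bottle above 8 N).
It fails at once if a bystander is moved by more than 15 mm (distance of any of capacitor_3, battery_9v, heatsink, multimeter, tape_roll, solder_reel, transformer from where it was at the start of the episode above 0.015 m).
It also fails if it takes over 35 s, if anything falls off the work surface, if the arm or the gripper's body presses on something with over 40 N, if the wrist force passes 120 N, or if a joint passes its speed limit or range.

## Working session

There is one attempt and no reset: what is moved stays moved. The work goes in short steps, Python scripts to look and compute and a tool call to move; the robot and the scene stay as the last step left them, time stands still between calls to the robot, and variables do not carry over. Pictures are saved under pics/ and viewed, on a budget of 10 in all, crops included, one or two more only if the job needs it, and the job is handed in when it is done.

Besides the shell and the picture viewer there is one more tool, called by a JSON object that holds its "method" and its "body". carry_out: Moves the arm, as the interface text tells. Its arguments: {"type":"object","properties":{"increments":{"type":"array"},"newtons":{"type":"number"}},"required":["increments"]}

```bash
mkdir -p pics; cat > h.py <<'E'
import numpy as np, cv2
from scipy.spatial.transform import Rotation as R
from plant import manip
def cam(n):
    c=manip.camera(n); c['img']=np.array(c['color'],dtype=np.uint8)
    c['f']=c['img'].shape[0]/2/np.tan(np.radians(c['fov_y'])/2)
    o=np.array(c['orientation']); c['R']=R.from_rotvec(o).as_matrix() if o.shape==(3,) else (o if o.shape==(3,3) else R.from_quat(o).as_matrix())
    return c
def ray(c,u,v,z):
    d=c['R']@np.array([(u-c['cx'])/c['f'],(v-c['cy'])/c['f'],1]); o=np.array(c['origin']); return o+d*(z-o[2])/d[2]
def proj(c,p):
    q=c['R'].T@(np.array(p)-np.array(c['origin'])); return c['f']*q[:2]/q[2]+[c['cx'],c['cy']]
E
python3 - <<'E'
from h import *
for n in('scene','top'):
    c=cam(n); cv2.imwrite(f'pics/{n}0.png',c['img']); print(n,c['fov_y'],c['cx'],c['cy'],c['origin'],c['orientation'])
s=manip.observe(); print({k:s[k] for k in('time_s','tcp_pos','eef_rot','force','opening')})
E
```

```text
scene 51.04813466106873 278.0744478010752 209.3016280441904 [-0.10223867 -0.31390106  0.68043789] [-2.03531013  0.93445978 -0.46192494]
top 45.271922120862826 284.0649183369135 206.69513669382962 [0.3794395  0.25636739 1.32481659] [-2.19160693  2.13835424 -0.14849954]
{'time_s': 0.1, 'tcp_pos': array([0.14600554, 0.63278802, 0.20465596]), 'eef_rot': array([-3.55440477e-01, -3.12129084e+00,  2.67781776e-03]), 'force': array([-0.68135441,  0.26257746, -0.77743815]), 'opening': 0.09444208162899674}
```

View pics/top0.png

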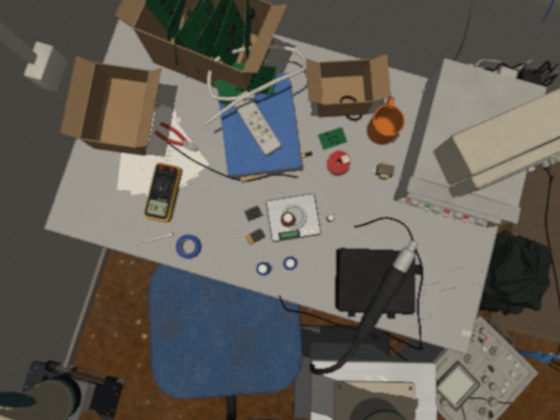

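View pics/scene0.png

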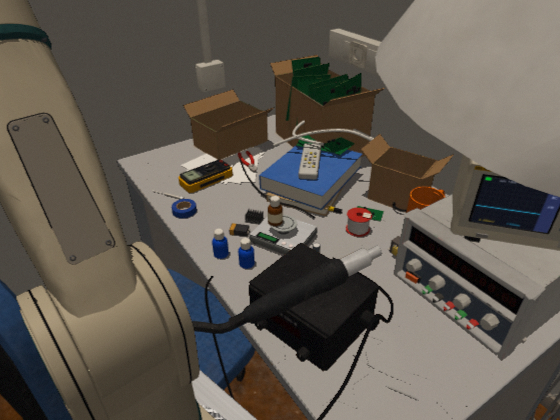

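The top view shows the scale at about (293,217), with the bottle's white cap at (288,218) on the left part of the pan. In the scene view the bottle is at (275,212) and the pan at (283,226). The two blue look-alikes stand in front of the scale. I'll enlarge both views next.

```bash
python3 - <<'E'
from h import *
t=cam('top'); s=cam('scene')
a=cv2.resize(t['img'][185:250,240:340],None,fx=8,fy=8,interpolation=cv2.INTER_CUBIC)[:290*2]
b=cv2.resize(s['img'][185:265,225:325],None,fx=8,fy=8,interpolation=cv2.INTER_CUBIC)
a=cv2.resize(t['img'][190:248,244:342],(784,464),interpolation=cv2.INTER_CUBIC)
cv2.imwrite('pics/z1.png',cv2.resize(np.hstack([t['img'][187:247,255:335],s['img'][190:250,240:320]]),(800,300),interpolation=cv2.INTER_CUBIC))
for uv in((288,218),(293,217),(254,213),(256,237),(331,218),(263,268),(290,263),(339,162),(385,171)): print(uv,ray(t,*uv,0.05).round(3),ray(t,*uv,0.0).round(3))
print('cap',ray(t,288,218,.118).round(3)); print('scene',ray(s,275,200,.118).round(3),ray(s,283,226,.05).round(3))
E
```

```text
(288, 218) [0.508 0.229 0.05 ] [0.513 0.228 0.   ]
(293, 217) [0.51  0.216 0.05 ] [0.516 0.214 0.   ]
(254, 213) [0.518 0.316 0.05 ] [0.524 0.318 0.   ]
(256, 237) [0.457 0.309 0.05 ] [0.46  0.311 0.   ]
(331, 218) [0.51  0.119 0.05 ] [0.516 0.114 0.   ]
(263, 268) [0.38  0.289 0.05 ] [0.38 0.29 0.  ]
(290, 263) [0.394 0.221 0.05 ] [0.395 0.22  0.   ]
(339, 162) [0.656 0.1   0.05 ] [0.667 0.094 0.   ]
(385, 171) [ 0.636 -0.019  0.05 ] [ 0.646 -0.03   0.   ]
cap [0.501 0.23  0.118]
scene [0.499 0.225 0.118] [0.505 0.207 0.05 ]
```

View pics/z1.png

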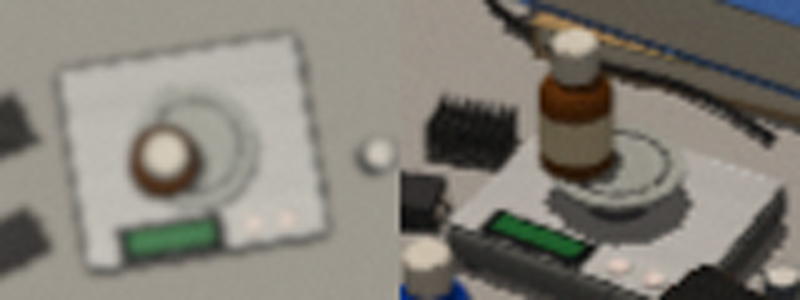

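{"method": "carry_out", "body": {"increments": [[0.79,[0.6,-0.6,0],[0,0,-0.95]],[0.79,[0.6,-0.6,0],[0,0,-0.95]],[0.79,[0.6,-0.6,0],[0,0,-0.95]],[0.79,[0.6,-0.6,0],[0,0,-0.95]],[0.79,[0.6,-0.6,0],[0,0,-0.95]],[0.79,[0.6,-0.6,0],[0,0,-0.95]],[0.79,[0.6,-0.6,0],[0,0,-0.95]],[0.79,[0.6,-0.6,0],[0,0,-0.95]],[0.79,[0.6,-0.6,0],[0,0,-0.95]],[0.79,[0.6,-0.6,0],[0,0,-0.95]],[0.79,[0.3,-0.3,0],[0,0,0]],[0.79,[0,0,0],[0,0,0]],[0.79,[0,0,0],[0,0,0]],[0.79,[0,0,0],[0,0,0]]]}}

```text
time_s: 1.6
tcp_pos: [0.4597, 0.32, 0.2053]
eef_rot: [-1.578, -2.715, -0.0]
force: [-0.1, -0.2, 0.1]
opening: 0.0195
```

```bash
python3 - <<'E'
from h import *
c=cam('wrist'); cv2.imwrite('pics/w1.png',c['img']); print(c['fov_y'],c['cx'],c['cy'],c['origin'],c['R'].round(3).tolist())
s=manip.observe(); print({k:s[k] for k in('time_s','tcp_pos','eef_rot','force','opening','joint_positions')}); print(R.from_rotvec(s['eef_rot']).as_matrix().round(3))
E
```

```text
60.93779516820816 276.55503612783815 212.59222059041184 [0.41956204 0.39069199 0.38494449] [[0.869, 0.477, 0.135], [0.495, -0.836, -0.238], [-0.001, 0.273, -0.962]]
{'time_s': 1.65, 'tcp_pos': array([0.45965821, 0.32007554, 0.20531291]), 'eef_rot': array([-1.57773986e+00, -2.71521562e+00, -7.43744990e-05]), 'force': array([-1.55752324, -0.43717747,  0.67380831]), 'opening': 0.01974840397506696, 'joint_positions': array([-0.83899917,  0.51179387,  0.27384666,  1.7776615 , -0.17476219,
        0.8762554 ,  0.03180338])}
[[-0.495  0.869 -0.001]
 [ 0.869  0.495  0.001]
 [ 0.001 -0.001 -1.   ]]
```

View pics/w1.png

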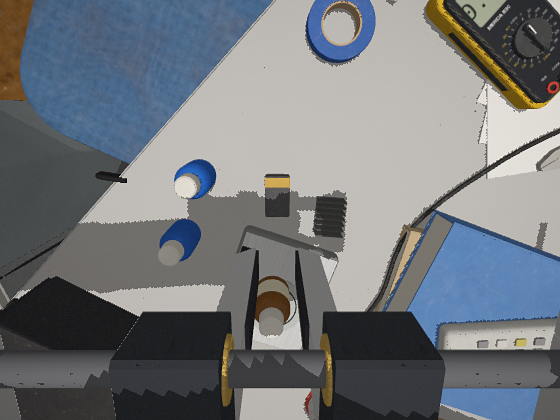

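The wrist view shows the bottle at (273,305) between the fingers, the battery at (277,195) and the heat sink at (330,215). The gripper hides most of the pan. I'll check the projections before going lower.

```bash
python3 - <<'E'
from h import *
c=cam('wrist'); t=cam('top'); s=cam('scene')
T=np.array(manip.observe()['tcp_pos'])
print('tcp px',proj(c,T))
for n,p in dict(pan=(.511,.212,.05),cap=(.501,.230,.118),foot=(.501,.23,.05)).items(): print(n,proj(c,p).round(1),proj(t,p).round(1),proj(s,p).round(1))
cv2.imwrite('pics/c1.png',np.hstack([cv2.resize(c['img'][220:360,220:360],(560,560),interpolation=cv2.INTER_CUBIC)]))
# cap in wrist: bright pixels near bottle ; brown body in top and scene
for nm,k,(u0,v0,u1,v1) in(('top',t,(275,205,302,232)),('scene',s,(262,185,290,235))):
    im=k['img'][v0:v1,u0:u1].astype(int); b,g,r=im[...,0],im[...,1],im[...,2]
    m=(r-b>30); vv,uu=np.nonzero(m); print(nm,'brown',len(uu),uu.min()+u0,uu.max()+u0,vv.min()+v0,vv.max()+v0,uu.mean()+u0,vv.mean()+v0)
E
```

```text
tcp px [276.91470857 267.10455438]
pan [268.2 308.4] [294.6 216.8] [283.2 223.9]
cap [266.4 329.3] [288.1 217.9] [274.1 198.9]
foot [268.3 290.9] [287.4 220.6] [274.5 222.8]
top brown 5 284 290 223 224 287.0 223.8
scene brown 271 266 289 192 225 274.86346863468634 211.1439114391144
```

View pics/c1.png

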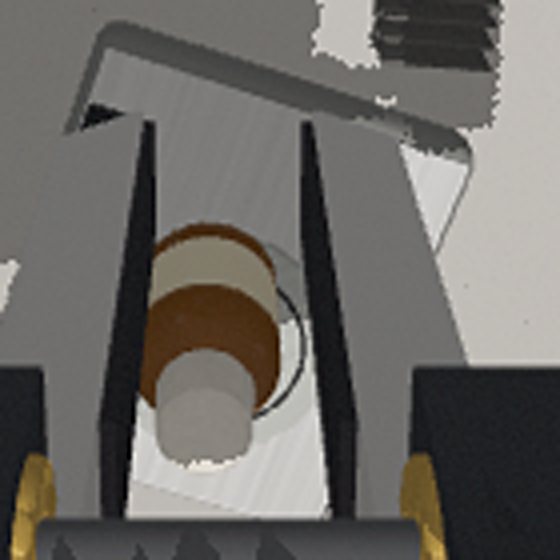

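```bash
python3 - <<'E'
from h import *
from scipy.optimize import least_squares
c=cam('wrist'); P=lambda a,b,z: ray(c,220+a/4-.4,220+b/4-.4,z)
print('cap',P(205,440,.118), 'footrear',P(213,224,.05))
pts=np.array([P(*q,.05)[:2] for q in((286,282),(299,305),(305,345),(298,380),(280,406),(255,418))]); print(pts.round(4))
for r in (23.5e-3,):
    o=least_squares(lambda x:np.hypot(*(pts-x).T)-r,[.511,.212]); print(o.x,o.fun.round(4))
# ring right edge is also visible as bright/dark; top view brightness-based pan check
print('dir',c['R'].round(2)[:,1])
E
```

```text
cap [0.50502564 0.23084506 0.118     ] footrear [0.49719577 0.24673783 0.05      ]
[[0.5218 0.2418]
 [0.5281 0.2377]
 [0.5355 0.2283]
 [0.5392 0.2184]
 [0.539  0.2093]
 [0.535  0.2028]]
[0.51605772 0.21758514] [ 0.0014 -0.     -0.0013 -0.0004  0.0009  0.0005]
dir [ 0.48 -0.84  0.27]
```

{"method": "carry_out", "body": {"increments": [[0.79,[0.23,-0.5,0],[-0.87,-0.5,0]],[0.79,[0.23,-0.5,0],[0,0,0]],[0.79,[0,0,-0.49],[0,0,0]],[0.79,[0,0,-0.49],[0,0,0]],[0.79,[0,0,-0.49],[0,0,0]],[0.79,[0,0,-0.49],[0,0,0]],[0.79,[0,0,-0.49],[0,0,0]],[0.79,[0,0,-0.49],[0,0,0]],[0.79,[0,0,0],[0,0,0]],[0.79,[0,0,0],[0,0,0]]]}}

```text
time_s: 2.85
tcp_pos: [0.4841, 0.2685, 0.0587]
eef_rot: [1.544, 2.648, -0.067]
force: [0.6, 0.3, -0.2]
opening: 0.0197
```

```bash
python3 - <<'E'
from h import *
c=cam('wrist'); print(proj(c,manip.observe()['tcp_pos']), manip.observe()['tcp_pos'],proj(c,(.516,.2176,.05)))
cv2.imwrite('pics/w2.png',cv2.resize(c['img'][180:380,180:380],(600,600),interpolation=cv2.INTER_CUBIC))
E
```

```text
[277.78439922 266.25678102] [0.48467693 0.26883443 0.05934216] [280.7630985  342.77015725]
```

View pics/w2.png

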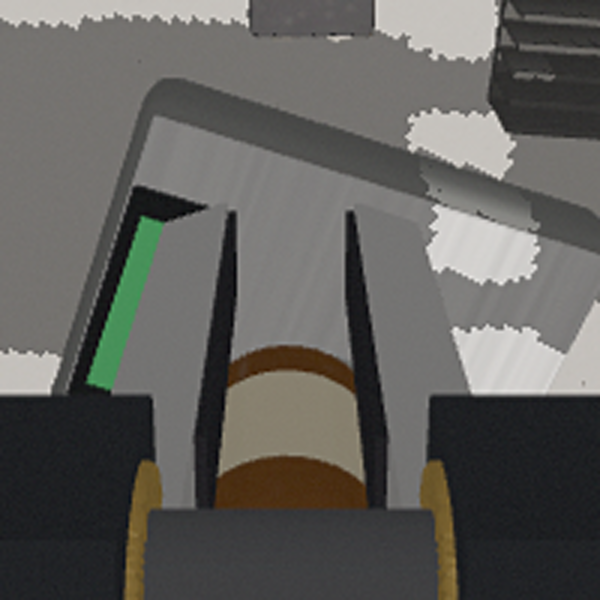

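The fingertips are centred on the bottle, with the rear of its foot at about (277,295) in full-picture pixels and the fingers centred at 278. I'll approach slowly and push part of the way.

{"method": "carry_out", "body": {"increments": [[0.79,[0.042,-0.068,0],[0,0,0]],[0.79,[0.042,-0.068,0],[0,0,0]],[0.79,[0.042,-0.068,0],[0,0,0]],[0.79,[0.021,-0.034,0],[0,0,0]],[0.79,[0.021,-0.034,0],[0,0,0]],[0.79,[0.021,-0.034,0],[0,0,0]],[0.79,[0.021,-0.034,0],[0,0,0]],[0.79,[0.021,-0.034,0],[0,0,0]],[0.79,[0.021,-0.034,0],[0,0,0]],[0.79,[0.021,-0.034,0],[0,0,0]],[0.79,[0.021,-0.034,0],[0,0,0]],[0.79,[0.021,-0.034,0],[0,0,0]],[0.79,[0,0,0],[0,0,0]],[0.79,[0,0,0],[0,0,0]]]}}

```text
time_s: 4.3
tcp_pos: [0.4999, 0.2428, 0.0585]
eef_rot: [1.544, 2.647, -0.067]
force: [0.4, 0.3, -0.9]
opening: 0.0194
```

```bash
python3 - <<'E'
from h import *
c=cam('wrist');t=cam('top');s=cam('scene'); print(manip.observe()['tcp_pos'])
a=cv2.resize(c['img'][220:360,210:350],(400,400),interpolation=cv2.INTER_CUBIC)
b=cv2.resize(s['img'][190:250,250:310],(400,400),interpolation=cv2.INTER_CUBIC)
cv2.imwrite('pics/w3.png',np.hstack([a,b]))
E
```

```text
[0.4998584  0.24290672 0.0584733 ]
```

View pics/w3.png

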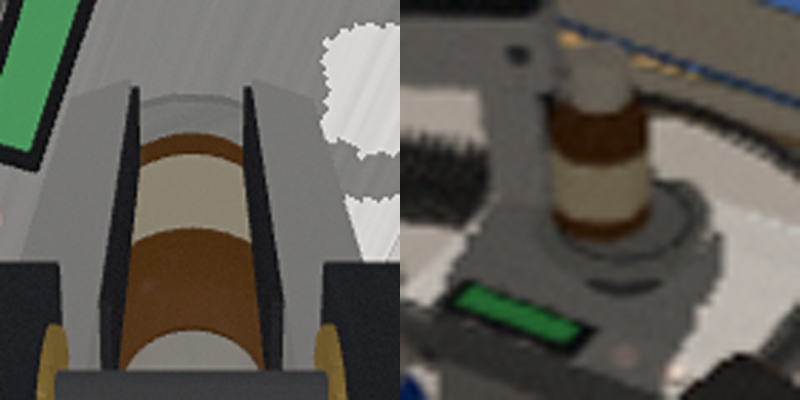

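```bash
python3 - <<'E'
from h import *
c=cam('wrist'); s=cam('scene')
P=lambda a,b,z=.05: ray(c,210+a*.35-.3,220+b*.35-.3,z)
f=P(191,133); e=P(191,96); e2=P(145,102);e3=P(240,103); print(f,e,e2,e3,np.linalg.norm(f-e), 'cyl centre',f+.0175*np.array([.5,-.866,0]))
x=np.array([e,e2,e3])[:,:2]
from scipy.optimize import least_squares
o=least_squares(lambda q:np.hypot(*(x-q).T)-.032,[.516,.2176]); print('pan',o.x,o.fun)
Q=lambda a,b,z=.05: ray(s,250+(a-400)*.15-.4,190+b*.15-.4,z)
print('scene: foot front-bottom',Q(600,240),'pan left/right',Q(542,215),Q(706,208),'pan near',Q(625,264), 'far',Q(640,175),'cap top',Q(597,57,.118))
print(c['R'][:,2],s['R'][:,2])
E
```

```text
[0.50243516 0.2383909  0.05      ] [0.4983313  0.24563295 0.05      ] [0.49104552 0.23997365 0.05      ] [0.50756336 0.24907376 0.05      ] 0.008324002167926413 cyl centre [0.51118516 0.2232359  0.05      ]
pan [0.51405573 0.21774661] [ 1.41505468e-05 -7.64155294e-06 -7.16607001e-06]
scene: foot front-bottom [0.50068511 0.21403789 0.05      ] pan left/right [0.49826683 0.23889549 0.05      ] [0.53859155 0.19742995 0.05      ] pan near [0.49614407 0.19875624 0.05      ] far [0.53837145 0.22768147 0.05      ] cap top [0.51055133 0.22313764 0.118     ]
[ 0.17664322 -0.31104963 -0.93383366] [ 0.6061158   0.53481314 -0.58872621]
```

The bottle is upright, about 7 mm short of the pan's centre, and the wrist and scene views agree on its position. I'll push the rest of the way, back off straight and then raise the tool.

{"method": "carry_out", "body": {"increments": [[0.79,[0.02,-0.03,0],[0,0,0]],[0.79,[0.02,-0.03,0],[0,0,0]],[0.79,[0.02,-0.03,0],[0,0,0]],[0.79,[0.02,-0.03,0],[0,0,0]],[0.79,[0,0,0],[0,0,0]],[0.79,[0,0,0],[0,0,0]],[0.79,[-0.03,0.052,0],[0,0,0]],[0.79,[-0.05,0.087,0],[0,0,0]],[0.79,[-0.1,0.174,0],[0,0,0]],[0.79,[-0.2,0.35,0],[0,0,0]],[0.79,[-0.2,0.35,0],[0,0,0]],[0.79,[-0.2,0.35,0],[0,0,0]],[0.79,[-0.2,0.35,0],[0,0,0]],[0.79,[0,0,0],[0,0,0]]]}}

```text
time_s: 5.95
tcp_pos: [0.4523, 0.3267, 0.0581]
eef_rot: [1.537, 2.654, -0.065]
force: [0.2, 0.4, -0.2]
opening: 0.0196
```

```bash
python3 - <<'E'
from h import *
c=cam('wrist');t=cam('top');s=cam('scene'); print(manip.observe()['tcp_pos'])
p=proj(c,(.516,.217,.05)); print(p)
a=cv2.resize(t['img'][197:237,274:314],(400,400),interpolation=cv2.INTER_CUBIC)
b=cv2.resize(s['img'][190:240,257:307],(400,400),interpolation=cv2.INTER_CUBIC)
cv2.imwrite('pics/w4.png',np.hstack([a,b]))
E
```

```text
[0.45515828 0.32177621 0.05851332]
[277.33876042 420.88840983]
```

View pics/w4.png

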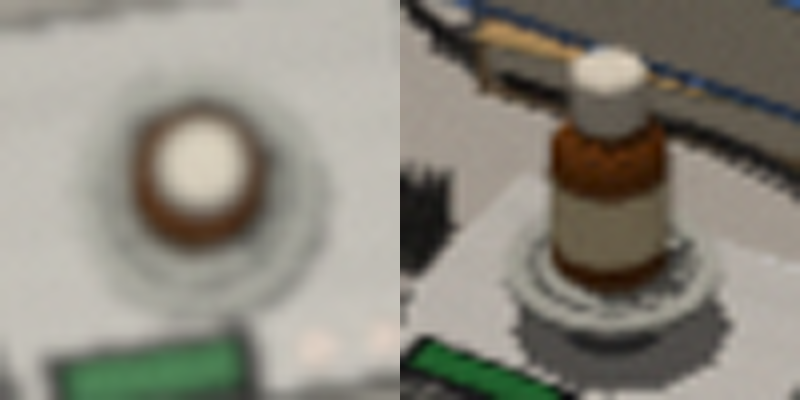

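```bash
python3 - <<'E'
from h import *
t=cam('top');s=cam('scene')
T=lambda a,b,z: ray(t,274+a/10-.45,197+b/10-.45,z).round(4)
S=lambda a,b,z: ray(s,257+(a-400)/8-.44,190+b/8-.44,z).round(4)
print('top cap',T(202,165,.118),'pan',T(204,196,.05),'scene cap',S(610,72,.118),'foot',S(609,259,.05),'pan',S(612,262,.05))
# objective: pan outline/bright cap centroid
m=(t['img'][:,:,1]>185).astype(np.uint8); g=t['img'][200:232,278:310,1]
print(g[::2,::2])
E
```

```text
top cap [0.5131 0.2166 0.118 ] pan [0.5127 0.2137 0.05  ] scene cap [0.5146 0.2158 0.118 ] foot [0.5158 0.2176 0.05  ] pan [0.5153 0.216  0.05  ]
[[171 184 182 185 188 189 189 188 188 188 186 186 187 185 187 187]
 [188 188 187 188 189 188 187 187 186 187 185 186 187 186 184 184]
 [188 189 187 187 183 174 177 177 175 175 182 185 189 186 187 189]
 [185 185 185 184 173 166 163 150 138 154 165 177 187 190 190 189]
 [186 186 184 176 160 129 102  99 108  96 123 162 171 183 190 190]
 [189 189 180 171 140  83 114 179 194 173  98 128 162 176 188 190]
 [192 189 176 162 130  78 162 204 206 199 123  82 136 168 183 192]
 [192 186 175 153 127  72 158 204 205 196 125  77 133 158 167 191]
 [189 183 171 145 124  59 113 173 184 157  82  84 134 157 159 186]
 [190 189 175 152 135  68  58  84  95  71  45  95 141 160 163 190]
 [191 190 177 160 143 110  63  48  49  55  75 126 153 156 158 191]
 [195 194 185 171 149 149 137 112 110 132 140 140 163 147 172 190]
 [192 192 192 179 168 149 152 161 155 146 153 159 153 160 189 189]
 [193 192 190 186 171 168 165 161 155 160 165 151 154 187 191 193]
 [193 192 193 193 189 182 167 156 157 140 145 174 192 195 195 197]
 [193 193 188 181 180 168 146 131 123 102 103 179 196 200 203 197]]
```

{"method": "carry_out", "body": {"increments": [[0.79,[0,0,0.5],[0,0,0]],[0.79,[0,0,0.6],[0,0,0]],[0.79,[0,0,0.6],[0,0,0]],[0.79,[0,0,0.6],[0,0,0]],[0.79,[0,0,0.6],[0,0,0]],[0.79,[0,0,0],[0,0,0]],[0.79,[0,0,0],[0,0,0]]]}}

```text
time_s: 6.9
tcp_pos: [0.4554, 0.3218, 0.2038]
eef_rot: [1.546, 2.646, -0.066]
force: [0.2, -0.4, -0.8]
opening: 0.0197
```

The top and scene views put the bottle 1–3 mm from the centre, inside the 6 mm limit. I'll take one close wrist look to confirm, which is my 9th picture.

```bash
python3 - <<'E'
from h import *
c=cam('wrist'); u,v=proj(c,(.516,.217,.05)); print(u,v)
cv2.imwrite('pics/w5.png',cv2.resize(c['img'][250:390,210:350],(560,560),interpolation=cv2.INTER_CUBIC))
E
```

```text
277.58360739615114 293.853295264244
```

View pics/w5.png

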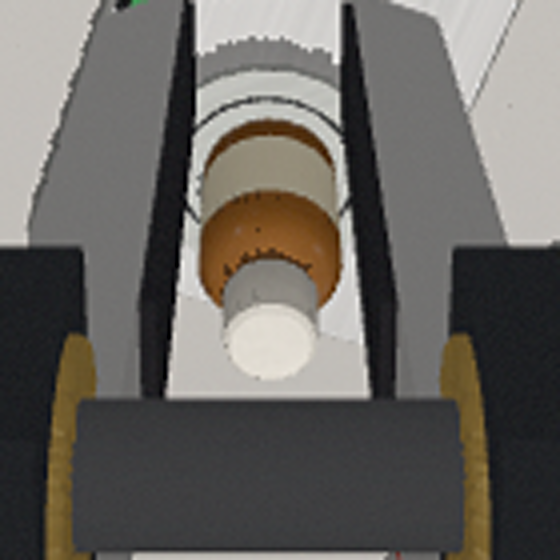

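```bash
python3 - <<'E'
from h import *
from scipy.optimize import least_squares
c=cam('wrist'); P=lambda a,b,z=.05: ray(c,210+a/4-.4,250+b/4-.4,z)
r=P(267,98); f=P(270,120); print('gap mm',1e3*np.linalg.norm(r-f),'pan rear gap',1e3*np.linalg.norm(P(267,69)-f))
x=np.array([P(*q)[:2] for q in((196,131),(215,114),(240,102),(267,98),(295,101),(320,112),(340,130),(193,210),(345,212))])
o=least_squares(lambda q:np.hypot(*(x-q).T)-.0235,[.516,.217]); print('ring',o.x,o.fun.round(4))
d=np.array([.5,-.866,0]); b=f+.0175*d; print('bottle',b,'cap',P(269,342,.118)); print('err',1e3*(b[:2]-o.x))
print(manip.observe()['time_s'])
E
```

```text
gap mm 6.666367032412189 pan rear gap 15.239898202885353
ring [0.51381736 0.21733042] [ 0.     -0.      0.0001  0.      0.0001 -0.     -0.0003 -0.0002  0.0001]
bottle [0.51446335 0.21698914 0.05      ] cap [0.51284661 0.21899063 0.118     ]
err [ 0.64598456 -0.34128127]
7.0
```

The ring fits to 0.3 mm and the bottle is within 1 mm of its centre. The fingers are well clear, so I'm handing in.

```bash
python3 -c "
from plant import manip
print(manip.job_done())"
```

```text
the job is handed in; nothing more can be done
None
```

The bottle now stands free and upright near the middle of the pan, with its foot inside the ring. I handed the job in at about 7 s; no verdict is reported.

**What I did:** I cradled the bottle's foot with the two fingertips about 20 mm apart. I pushed it in two slow strokes, about 17 mm in all, then backed straight off and raised the tool. The arm passed well clear of the bystanders; I did not measure their positions again afterwards.

**Last checks:**
- **Wrist camera:** the bottle's axis is about 0.7 mm from the ring's centre. The gap from foot to ring at the rear is 6.7 mm, against 6 mm if perfectly centred.
- **Top and scene cameras:** these gave offsets of about 2–3 mm, slightly more than the wrist camera but still inside the 6 mm limit.
- **Early disagreement:** the top and wrist views first differed by about 7 mm on the pan's centre, which is more than the stated calibration error. The later close views settled it.
- **Forces:** the force readings between moves never rose above about 1–2 N, which is sensor noise level.

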